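# Click the nest box floor cover shut all round

## Robot

A 6-joint arm with a two-finger parallel gripper is mounted at the origin on the work surface. World frame = base frame: x ahead of the robot, y to its left, z up, the work surface at z = 0. Lengths are in m, angles in rad, forces in N, time in s.
With the tool pointing down it reaches from about 0.35 to 0.775 m from the base axis. Payload 7.3 kg.
Tool frame: the origin (TCP) lies between the finger pads; the fingertips stand 17 mm ahead of it and the grasp point (between the pads) lies 2 mm behind it; z points along the fingers, y is the line along which they close (so a half turn about z gives the same grasp; the last joint's range is limited). The gripper opens to 92 mm and grips with 3 to 60 N. Pads are 19 mm wide; open, the fingers measure 130 mm over their backs; the gripper's body (75 mm by 190 mm) begins 47 mm behind the grasp point.
Start: joints at [-0.146, 0.342, 1.524, -0, 1.275, -0.146], TCP at [0.525, 0, 0.244] pointing down, gripper open.
Joint ranges: [-2.53, 2.53], [-0.77, 2.02], [0.04, 2.7], [-1, 4.14], [0.28, 2.66], [-3.11, 3.11]. Speed limits (rad/s): [2.57, 2.57, 3.14, 3.14, 3.14, 3.14].

## Interface

Orientations are given as [roll, pitch, yaw] about the fixed x, y, z axes, in that order (R = Rz(yaw) Ry(pitch) Rx(roll)).
In Python, from cell import robot, optics gives the robot as it stands.
- The arm moves only by the tool play_rows, never from a script. Its argument "rows" is a list of rows, each a list of 7 numbers: the shift along the tool's x, y, z in cm, then the turn, a rotation vector about the tool's x, y, z in rad, then the opening, from 0 (shut) to 1 (fully open). In form: [[tx, ty, tz, wx, wy, wz, grip], ...]. A call has 1 to 20 rows; each row is the pose to reach, as a shift and turn from the pose commanded when the call began, along the tool's axes at that moment; what a row does not reach only later rows make up. A row lasts 1/10 s, in which the tool goes at most 50 mm and 8.59 degrees, less where a joint would pass 70% of its speed; a pose out of reach is approached as far as the arm can. A call with a gripper value outside its range is refused whole. The fingers move at their own pace and stop on an object; "squeeze" is the grip in N (left out, the last holds). Time passes only in rows, so rows that repeat a pose let the fingers close. It gives the time, the measured TCP pose, the force, the opening and the grip force at its end, in the units of the state.
- robot.observe(): the state, without advancing time (a new reading comes with each control period).
- optics.read_camera(name): name is "scene" or "side" or "wrist"; returns (picture, depth): 420x560x3 uint8, red, green, blue; 420x560 float32, m along the optical axis (not along the pixel's ray), 0 where there is no reading.
- optics.camera_model(name): a dict with "fx", "fy", "cx", "cy" (pixels), "origin" and "rotation" of the camera in the world; the wrist camera has in their place "tool_from_camera" (4x4, takes a point from camera to tool coordinates, whose origin is the TCP and whose axes are the flange's). Camera axes: x right, y up, looking along -z (the intrinsics and any distortion apply to the point x, -y, -z); pixel columns grow to the right and rows downward; lengths in m; the calibration is good to about 2 mm. The wrist camera is an equidistant fisheye: a pixel r from the principal point sees the ray r / f radians off the axis. A picture is of the moment at which its call begins: read the wrist's pose just before it. camera_model takes no time and is no camera call.
- robot.hand_in(): hands the job in; it is judged then, once.
The state is a dict: "time": time; "qpos": joint angles; "qvel": joint speeds; "joint_efforts": joint torques, N m; "tool_pos": TCP position; "tool_rot": TCP orientation; "contact_force": force on the tool from outside, world axes, zero at the start; "torque": the same for the moment, N m; "opening": finger opening in m; "grip_force": force on a finger pad.
Only numpy, scipy, OpenCV 4.12 (cv2) and the standard library are available. Lean on these libraries where they do the work, as an engineer would, in place of code of your own. Each camera call takes 0.05 s, during which the arm holds its last target. There are 200 camera calls.

## Task

Press the nest box's clip-on floor cover shut: push down each of the four raised rim sections with the fingertips until it clicks fully home, flush with the middle of the cover, starting with the one that has the pull tab and going round clockwise as seen from above. Only press, do not grasp: leave the nest box standing where it is and leave everything else on the bench alone.

Things in the scene. Friction and masses are not known exactly. Their poses are not given: they have to be found in the camera images.
- nestbox: Loose 0.87 kg cedar nest box, 150 mm square, upside down, its grey plastic clip-on floor cover (154 mm square) uppermost. Origin: centre of underside, on the bench; z up; x to the side with the pull tab. Tops of the cover's fixed middle panel (86 mm square) and corner pieces (34 mm square): z = 130 mm. Along each edge, between corners, is a moving rim section.
- rim_tab (a joint): How far the rim section with the pull tab (round-ended tongue 32 mm wide, sticking out 36 mm), at the nestbox's +x edge is pressed down, m: 0 = fully up, top 138 mm above the bench, 8 mm proud of the middle panel; 0.008 = clicked shut, flush. Its clips grip by friction: it takes about 7 N all the way to a hard stop and stays at whatever depth it is left. Starts at 0 to 0.003.
- rim_tab_top (a point): Centre of the top face of rim_tab, moving with it; the section is a bar 76 mm long along the edge and 28 mm wide, its middle 60 mm from the cover's centre. z up, x outward from the cover's centre.
- rim_2 (a joint): How far the plain rim section next to it clockwise seen from above, at the nestbox's -y edge is pressed down, m: 0 = fully up, top 138 mm above the bench, 8 mm proud of the middle panel; 0.008 = clicked shut, flush. Its clips grip by friction: it takes about 7 N all the way to a hard stop and stays at whatever depth it is left. Starts at 0 to 0.003.
- rim_2_top (a point): Centre of the top face of rim_2, moving with it; the section is a bar 76 mm long along the edge and 28 mm wide, its middle 60 mm from the cover's centre. z up, x outward from the cover's centre.
- rim_3 (a joint): How far the plain rim section opposite the tab, at the nestbox's -x edge is pressed down, m: 0 = fully up, top 138 mm above the bench, 8 mm proud of the middle panel; 0.008 = clicked shut, flush. Its clips grip by friction: it takes about 7 N all the way to a hard stop and stays at whatever depth it is left. Starts at 0 to 0.003.
- rim_3_top (a point): Centre of the top face of rim_3, moving with it; the section is a bar 76 mm long along the edge and 28 mm wide, its middle 60 mm from the cover's centre. z up, x outward from the cover's centre.
- rim_4 (a joint): How far the plain rim section at the nestbox's +y edge, the last one going clockwise is pressed down, m: 0 = fully up, top 138 mm above the bench, 8 mm proud of the middle panel; 0.008 = clicked shut, flush. Its clips grip by friction: it takes about 7 N all the way to a hard stop and stays at whatever depth it is left. Starts at 0 to 0.003.
- rim_4_top (a point): Centre of the top face of rim_4, moving with it; the section is a bar 76 mm long along the edge and 28 mm wide, its middle 60 mm from the cover's centre. z up, x outward from the cover's centre.
- gable: Loose triangular cedar gable panel, about 155 mm a side, 12 mm thick, flat on the bench. Origin: centre of underside.
- trysquare: Loose steel try square lying flat, stock 90 mm, blade 115 mm, 16 mm high. Origin: on the bench near its middle.
- awl: Loose awl lying down, red handle 85 mm long and 26 mm thick to -x, brass point 79 mm to +x. Origin: under the handle's front end.
- mallet: Loose beech mallet on its side, 270 mm long, head 70 x 100 x 60 mm at +x. Origin: on the bench, under the handle 65 mm behind the head.
- cap1: Loose copper roof cap, cone 76 mm across and 48 mm tall. Origin: centre of underside.
- cap2: Loose copper roof cap, cone 76 mm across and 48 mm tall. Origin: centre of underside.
- screwbowl: Loose small white bowl, 72 mm across, 35 mm tall. Origin: centre of underside.
- glue: Loose glue bottle standing up, 52 mm across, 140 mm tall. Origin: centre of underside.
Things that resemble listed ones, but are neither listed nor needed, are in the scene too. What is shaped like the nestbox but yellow is not meant.

How it is judged:
On the way, in this order (a step that is already met when the one before it is completed fails the run):
1. rim_tab has clicked shut, the other three still up (value of joint rim_tab above 0.006 m and not (value of joint rim_2 above 0.006 m) and not (value of joint rim_3 above 0.006 m) and not (value of joint rim_4 above 0.006 m)), for 0.1 s.
2. rim_2 has clicked shut (value of joint rim_2 above 0.006 m), for 0.1 s.
3. rim_3 has clicked shut (value of joint rim_3 above 0.006 m), for 0.1 s.
4. rim_4 has clicked shut (value of joint rim_4 above 0.006 m), for 0.1 s.
At the end, for the whole second after the job is handed in: All four rim sections are pressed more than 6 of their 8 mm and stay so; the nest box stands upright at rest within 30 mm of where it began; every other loose thing is within 30 mm of where it began (value of joint each of rim_tab, rim_2, rim_3, rim_4 above 0.006 m and distance of each of nestbox, gable, trysquare, awl, mallet, cap1, cap2, screwbowl, glue from where it was at the start of the episode below 0.03 m and angle between nestbox's own z axis and vertical below 0.05 rad and linear speed of nestbox below 0.02 m/s); the robot touches nothing.
It fails at once if the nest box is lifted, tipped or shoved more than 40 mm (height (world z) of nestbox above 0.015 m or angle between nestbox's own z axis and vertical above 0.2 rad or distance of nestbox from where it was at the start of the episode above 0.04 m).
It fails at once if another thing on the bench is lifted or moved more than 40 mm (distance of any of gable, trysquare, awl, mallet, cap1, cap2, screwbowl, glue from where it was at the start of the episode above 0.04 m).
It also fails if it takes over 48 s, if anything falls off the work surface, if the arm or the gripper's body presses on something with over 40 N, if the wrist force passes 120 N, or if a joint passes its speed limit or range.

## Working session

There is one attempt and no reset: what is moved stays moved. The work goes in short steps, Python scripts to look and compute and a tool call to move; the robot and the scene stay as the last step left them, time stands still between calls to the robot, and variables do not carry over. Pictures are saved under pics/ and viewed, at most 10 in all, crops included, and the job is handed in when it is done.

Besides the shell and the picture viewer there is one more tool, called as name(argument=value, ...) on one line, values as JSON. play_rows: Moves the arm, as the interface text tells. Its arguments: {"type":"object","properties":{"rows":{"type":"array"},"squeeze":{"type":"number"}},"required":["rows"]}

```bash
mkdir -p pics
cat > h.py <<'E'
import numpy as np,cv2
from cell import robot,optics
def world(name,d,u,v):
    m=optics.camera_model(name)
    p=np.stack([(u-m['cx'])/m['fx']*d,-(v-m['cy'])/m['fy']*d,-d],-1)
    return p@np.array(m['rotation']).T+np.array(m['origin'])
def grab(name,f):
    im,d=optics.read_camera(name); cv2.imwrite(f,im[:,:,::-1]); np.savez(f[:-4],im=im,d=d); return im,d
E
python3 - <<'E'
from h import *
a,_=grab('scene','pics/s0.png');b,_=grab('side','pics/d0.png')
for n in('scene','side'):print(optics.camera_model(n))
print(robot.observe())
E
```

```text
{'fx': 439.01788366760866, 'fy': 439.01788366760866, 'cx': 277.96367909651013, 'cy': 206.146291160857, 'origin': array([ 1.17196085, -0.07573698,  1.14605557]), 'rotation': array([ 0.57438466, -0.01634644,  1.46389774])}
{'fx': 425.53375119037827, 'fy': 425.53375119037827, 'cx': 276.7191665126128, 'cy': 207.555527128032, 'origin': array([-0.02650635,  0.82114866,  1.03781205]), 'rotation': array([ 0.79613229, -0.01745456, -2.55044385])}
{'time': 0.1, 'qpos': array([-1.46035933e-01,  3.42671436e-01,  1.52490791e+00, -2.33569573e-05,
        1.27537797e+00, -1.45958695e-01]), 'qvel': array([-0.00042766, -0.00057965, -0.00142398,  0.00037323, -0.00012065,
        0.00106076]), 'joint_efforts': array([ 1.49919495e-03, -4.32001984e+01, -2.44694173e+01,  7.19219679e-02,
        5.25739230e-02, -9.79429342e-05]), 'tool_pos': array([5.24671876e-01, 4.48552187e-05, 2.43109630e-01]), 'tool_rot': array([-3.14023925e+00, -1.76380097e-04,  1.57072578e+00]), 'contact_force': array([0.21886327, 0.16211069, 0.06505995]), 'torque': array([-0.02366927, -0.01821114, -0.01455319]), 'grip_force': 0.0, 'opening': 0.09176905680154479}
```

View pics/s0.png

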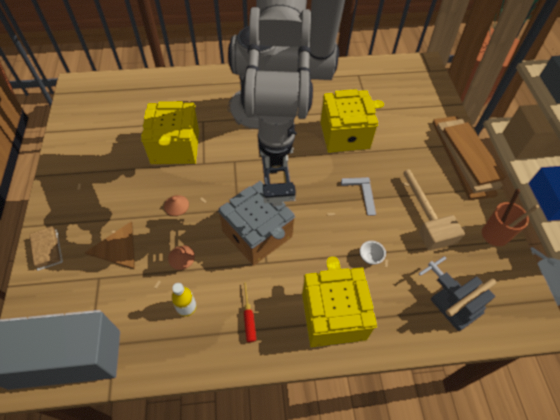

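View pics/d0.png

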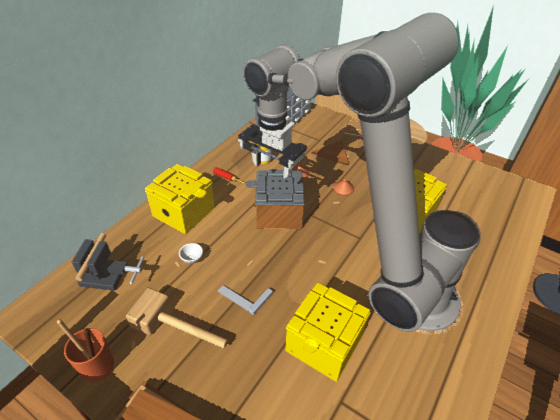

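The grey-topped box is at scene (257,218) and side (281,190). The yellow look-alikes, at scene (170,133), (349,120) and (338,305), are excluded by colour. The tab appears at side (250,184). I'll confirm that in a crop and measure.

```bash
cat >> h.py <<'E'
from scipy.spatial.transform import Rotation as R
def world(name,d,u,v):
    m=optics.camera_model(name)
    p=np.stack([(u-m['cx'])/m['fx']*d,-(v-m['cy'])/m['fy']*d,-d],-1)
    return p@R.from_euler('xyz',m['rotation']).as_matrix().T+np.array(m['origin'])
def cloud(name,f):
    z=np.load(f); d=z['d']; v,u=np.mgrid[:420,:560]
    return z['im'],d,world(name,d,u,v)
E
python3 - <<'E'
from h import *
tiles=[]
P=[]
for n,f,(u,v) in(('scene','pics/s0.npz',(257,218)),('side','pics/d0.npz',(275,190))):
    im,d,W=cloud(n,f)
    tiles.append(cv2.resize(im[v-50:v+50,u-65:u+65,::-1],(780//2*1,300),interpolation=cv2.INTER_CUBIC))
    print(n,W[v,u], 'bench',np.median(W[...,2][(abs(W[...,2])<.02)]))
    hsv=cv2.cvtColor(im,cv2.COLOR_RGB2HSV)
    k=(d>0)&(W[...,2]>.118)&(W[...,2]<.145)&(hsv[...,1]<90)
    k[:v-60]=0;k[v+60:]=0;k[:,:u-70]=0;k[:,u+70:]=0
    nc,lab,st,_=cv2.connectedComponentsWithStats(k.astype(np.uint8)); 
    i=1+st[1:,4].argmax(); Q=W[lab==i]; print(len(Q),Q.min(0),Q.max(0),cv2.minAreaRect(Q[:,:2].astype(np.float32)))
    P.append(Q)
cv2.imwrite('pics/c0.png',np.hstack(tiles))
P=np.vstack(P)
x0,y0=P.min(0)[:2]-.01
s=1000
T=np.zeros((300,300),np.float32)
for p in P[P[:,2].argsort()]:
    cv2.circle(T,(int((p[1]-y0)*s),int((p[0]-x0)*s)),1,float((p[2]-.115)/.03*255),-1)
cv2.imwrite('pics/t0.png',cv2.resize(T,(600,600)))
print(x0,y0)
E
```

```text
scene [ 0.551809   -0.04961048  0.12905555] bench -0.00017437405391906857
2474 [ 0.4264956  -0.1541074   0.11801557] [0.63470043 0.05239587 0.14125125] ((0.5438903570175171, -0.042866021394729614), (0.18538109958171844, 0.1530984789133072), 33.690773010253906)
side [ 0.52769851 -0.02317383  0.12780868] bench 0.0006925954431704628
1553 [ 0.4278124  -0.15110162  0.11802854] [0.62922458 0.05261792 0.14378131] ((0.5401973128318787, -0.038441047072410583), (0.1839357614517212, 0.15899810194969177), 34.428653717041016)
0.4164956023245956 -0.1641073996066238[ WARN:0@0.421] global loadsave.cpp:1063 imwrite_ Unsupported depth image for selected encoder is fallbacked to CV_8U.
```

View pics/c0.png

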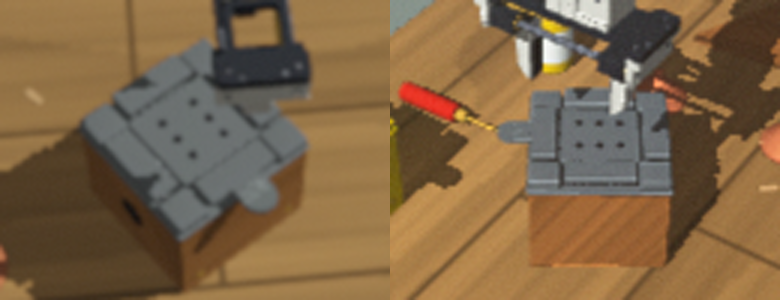

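View pics/t0.png

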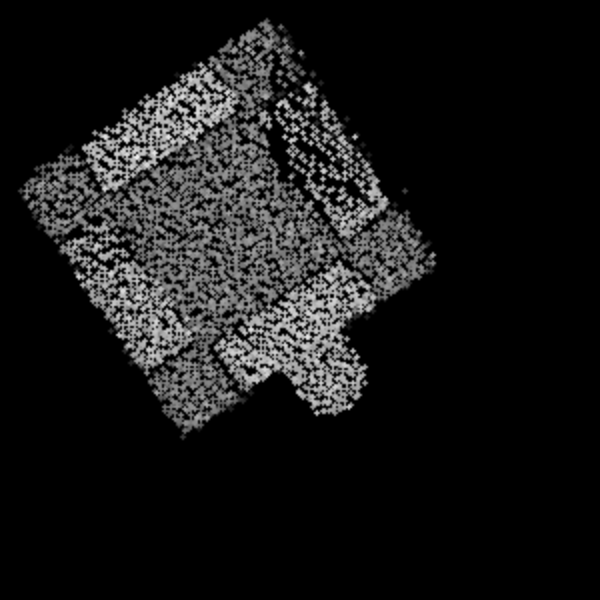

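Crop confirmed: the only grey cover has its tongue on the edge at scene (260,195) and side (250,184). Four light (raised) bars show clearly in the height map. Next I'll fit the pose.

```bash
cat > fit.py <<'E'
from h import *
from scipy.optimize import minimize
def fit(Q,x0):
    def cost(p):
        c,s=np.cos(p[2]),np.sin(p[2]); d=Q[:,:2]-p[:2]
        x=d[:,0]*c+d[:,1]*s; y=-d[:,0]*s+d[:,1]*c
        ax,ay=abs(x),abs(y); m=np.maximum(ax,ay); n=np.minimum(ax,ay)
        # smooth membership
        sg=lambda t:1/(1+np.exp(-t/.0015))
        rim=sg(m-.046)*sg(.038-n)
        out=sg(m-.077)*(1-sg(.017-ay)*sg(x)) 
        return np.mean((np.clip(Q[:,2],.125,.142)-.130-.007*rim)**2)*1e6+200*np.mean(out)
    r=minimize(cost,x0,method='Nelder-Mead',options=dict(initial_simplex=[x0]+[[x0[0]+.008*(i==0),x0[1]+.008*(i==1),x0[2]+.08*(i==2)] for i in range(3)]))
    return r.x,r.fun
def rims(Q,p):
    c,s=np.cos(p[2]),np.sin(p[2]); d=Q[:,:2]-p[:2]
    x=d[:,0]*c+d[:,1]*s; y=-d[:,0]*s+d[:,1]*c
    o=[]
    for a,b in((x,y),(-y,x),(-x,y),(y,x)):
        k=(abs(a-.06)<.010)&(abs(b)<.033); o.append((round(1e3*np.median(Q[k,2]),1) if k.any() else None,int(k.sum())))
    k=(abs(x)<.038)&(abs(y)<.038); return o,round(1e3*np.median(Q[k,2]),1)
def get(n,f,c=(.53,-.06)):
    im,d,W=cloud(n,f); hsv=cv2.cvtColor(im,cv2.COLOR_RGB2HSV)
    k=(d>0)&(W[...,2]>.124)&(W[...,2]<.144)&(hsv[...,1]<90)&(np.hypot(W[...,0]-c[0],W[...,1]-c[1])<.13)
    return W[k]
E
python3 - <<'E'
from fit import *
A=get('scene','pics/s0.npz');B=get('side','pics/d0.npz')
for Q in(A,B,np.vstack([A,B])):
    p,c=fit(Q,[.528,-.052,.59]); print(p,c,rims(Q,p))
E
```

```text
[ 0.53033836 -0.05259546  0.60014984] 8.16450406139773 ([(np.float64(135.9), 159), (np.float64(134.7), 161), (np.float64(136.3), 141), (np.float64(134.8), 10)], np.float64(129.7))
[ 0.52897518 -0.04915267  0.59840941] 8.994659985026521 ([(np.float64(136.4), 84), (np.float64(136.1), 57), (np.float64(137.5), 83), (np.float64(136.4), 106)], np.float64(130.8))
[ 0.52964087 -0.05107034  0.59853616] 9.148966426570603 ([(np.float64(136.0), 240), (np.float64(135.3), 207), (np.float64(136.8), 221), (np.float64(136.3), 101)], np.float64(130.2))
```

play_rows(rows=[[0,0,-3,0,0,0.15,0],[0,0,-3,0,0,0.3,0],[0,0,-3,0,0,0.45,0],[0,0,-3,0,0,0.6,0],[0,0,-3,0,0,0.75,0],[0,0,-3,0,0,0.9,0],[0,0,-3,0,0,0.98,0],[0,0,-3,0,0,0.98,0],[0,0,-3,0,0,0.98,0],[0,0,-3,0,0,0.98,0]])

```text
time: 1.1
tool_pos: [0.5249, 0.0, 0.2736]
tool_rot: [-3.141, 0.0, 0.592]
contact_force: [0.1, -0.4, -0.7]
opening: 0.0163
grip_force: 0.0
```

The fit from both cameras gives centre (0.530, -0.051) and yaw 0.598. The panel comes out at 130 mm and the rims at 135–137 mm, as expected. Now I'll move above rim_tab.

play_rows(rows=[[1.2,1.5,0,0,0,0,0],[2.4,3.0,0,0,0,0,0],[3.65,4.45,2,0,0,0,0],[3.65,4.45,5,0,0,0,0],[3.65,4.45,8,0,0,0,0],[3.65,4.45,10,0,0,0,0],[3.65,4.45,10.5,0,0,0,0],[3.65,4.45,10.5,0,0,0,0]])

```text
time: 1.9
tool_pos: [0.58, -0.0166, 0.1684]
tool_rot: [-3.141, 0.001, 0.591]
contact_force: [-0.1, -0.9, 1.1]
opening: 0.0005
grip_force: 0.0
```

Run:
```python
from h import *
print(robot.observe()['tool_pos'])
a,_=grab('scene','pics/s1.png');b,_=grab('side','pics/d1.png');w,_=optics.read_camera('wrist')
c=lambda i,u,v:cv2.resize(i[v-45:v+45,u-50:u+50,::-1],(266,240),interpolation=cv2.INTER_CUBIC)
cv2.imwrite('pics/c1.png',np.hstack([c(a,257,218),c(b,275,190),cv2.resize(w[:,:,::-1],(266,240))]))
```

```text
[ 0.57997389 -0.01657188  0.16840145]
```

View pics/c1.png

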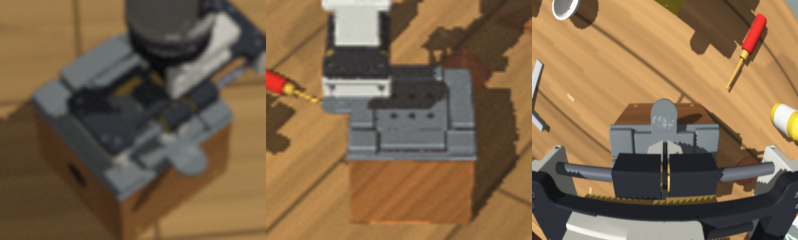

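The closed fingertips sit over the rim bar with the tab, centred on the tongue (right panel, about (665,150)). Pressing now.

play_rows(rows=[[0,0,0.8,0,0,0,0],[0,0,1.2,0,0,0,0],[0,0,1.4,0,0,0,0],[0,0,1.6,0,0,0,0],[0,0,1.8,0,0,0,0],[0,0,2.0,0,0,0,0],[0,0,2.1,0,0,0,0],[0,0,2.15,0,0,0,0],[0,0,2.15,0,0,0,0]])

```text
time: 2.95
tool_pos: [0.58, -0.0166, 0.148]
tool_rot: [3.141, -0.0, 0.591]
contact_force: [-1.9, -0.5, 5.6]
opening: 0.0
grip_force: 2.8
```

play_rows(rows=[[0,0,0.06,0,0,0,0],[0,0,0.12,0,0,0,0],[0,0,0.15,0,0,0,0],[0,0,0.15,0,0,0,0]])

```text
time: 3.35
tool_pos: [0.5801, -0.0166, 0.1472]
tool_rot: [3.141, -0.001, 0.591]
contact_force: [-3.7, 0.6, 11.0]
opening: 0.0005
grip_force: 5.1
```

play_rows(rows=[[0,0,0.06,0,0,0,0],[0,0,0.12,0,0,0,0],[0,0,0.12,0,0,0,0]])

```text
time: 3.65
tool_pos: [0.5801, -0.0166, 0.1471]
tool_rot: [3.14, -0.001, 0.591]
contact_force: [-6.4, 0.8, 17.1]
opening: 0.0003
grip_force: 8.5
```

play_rows(rows=[[0,0,-2,0,0,0,0],[0,0,-5,0,0,0,0],[-1,1,-6,0,0,-0.15,0],[-2,2,-6,0,0,-0.3,0],[-3,3,-6,0,0,-0.45,0],[-4,4,-6,0,0,-0.6,0],[-5,5,-6,0,0,-0.75,0],[-6.1,6.1,-6,0,0,-0.9,0],[-6.1,6.1,-6,0,0,-1.05,0],[-6.1,6.1,-6,0,0,-1.2,0],[-6.1,6.1,-6,0,0,-1.35,0],[-6.1,6.1,-6,0,0,-1.5,0],[-6.1,6.1,-6,0,0,-1.57,0],[-6.1,6.1,-4,0,0,-1.57,0],[-6.1,6.1,-2,0,0,-1.57,0],[-6.1,6.1,-2,0,0,-1.57,0]])

```text
time: 5.25
tool_pos: [0.562, -0.1008, 0.1621]
tool_rot: [-3.138, -0.004, 2.161]
contact_force: [0.1, 0.4, -0.2]
opening: 0.0005
grip_force: 0.0
```

Run:
```python
from fit import *
print(robot.observe()['tool_pos'],robot.observe()['tool_rot'])
a,_=grab('scene','pics/s2.png');b,_=grab('side','pics/d2.png');w,_=optics.read_camera('wrist')
c=lambda i,u,v:cv2.resize(i[v-45:v+45,u-50:u+50,::-1],(266,240),interpolation=cv2.INTER_CUBIC)
cv2.imwrite('pics/c2.png',np.hstack([c(a,257,218),c(b,275,190),cv2.resize(w[:,:,::-1],(266,240))]))
for n,f in(('scene','pics/s2.npz'),('side','pics/d2.npz')):
    Q=get(n,f); print(rims(Q,[.5297,-.051,.5985]))
```

```text
[ 0.56197702 -0.10080291  0.16206972] [-3.13844077 -0.00398179  2.16075532]
([(np.float64(129.8), 159), (np.float64(134.7), 24), (np.float64(136.7), 28), (np.float64(135.2), 139)], np.float64(129.9))
([(np.float64(130.5), 78), (np.float64(136.2), 71), (np.float64(138.0), 84), (np.float64(135.6), 96)], np.float64(130.8))
```

View pics/c2.png

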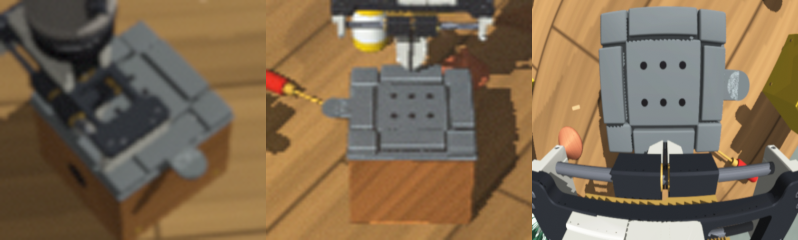

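rim_tab now reads 130 mm, flush with the panel. The fingertips are over rim_2 (right panel, about (665,170)), so I'll press it.

play_rows(rows=[[0,0,0.6,0,0,0,0],[0,0,0.8,0,0,0,0],[0,0,1.0,0,0,0,0],[0,0,1.2,0,0,0,0],[0,0,1.4,0,0,0,0],[0,0,1.55,0,0,0,0],[0,0,1.65,0,0,0,0],[0,0,1.75,0,0,0,0],[0,0,1.75,0,0,0,0]])

```text
time: 6.3
tool_pos: [0.5635, -0.1013, 0.1478]
tool_rot: [3.141, 0.001, 2.161]
contact_force: [-1.6, 0.3, 4.7]
opening: 0.0009
grip_force: 2.7
```

play_rows(rows=[[0,0,0.1,0,0,0,0],[0,0,0.2,0,0,0,0],[0,0,0.25,0,0,0,0],[0,0,0.25,0,0,0,0]])

```text
time: 6.7
tool_pos: [0.5636, -0.1013, 0.1471]
tool_rot: [3.14, 0.002, 2.161]
contact_force: [-5.9, 1.6, 17.6]
opening: 0.0004
grip_force: 8.6
```

play_rows(rows=[[0,0,-2,0,0,0,0],[0,0,-5,0,0,0,0],[1,-1,-6,0,0,0.15,0],[2,-2,-6,0,0,0.3,0],[3,-3,-6,0,0,0.45,0],[4,-4,-6,0,0,0.6,0],[5,-5,-6,0,0,0.75,0],[6.1,-6.1,-6,0,0,0.9,0],[6.1,-6.1,-6,0,0,1.05,0],[6.1,-6.1,-6,0,0,1.2,0],[6.1,-6.1,-6,0,0,1.35,0],[6.1,-6.1,-6,0,0,1.5,0],[6.1,-6.1,-6,0,0,1.57,0],[6.1,-6.1,-4,0,0,1.57,0],[6.1,-6.1,-2,0,0,1.57,0],[6.1,-6.1,-2,0,0,1.57,0],[6.1,-6.1,-2,0,0,1.57,0]])

```text
time: 8.4
tool_pos: [0.4789, -0.0845, 0.1648]
tool_rot: [-3.141, 0.0, 0.591]
contact_force: [-0.4, -0.4, 0.6]
opening: 0.0007
grip_force: 0.0
```

Run:
```python
from fit import *
print(robot.observe()['tool_pos'],robot.observe()['tool_rot'])
a,_=grab('scene','pics/s3.png');b,_=grab('side','pics/d3.png')
for n,f in(('scene','pics/s3.npz'),('side','pics/d3.npz')):
    Q=get(n,f); print(rims(Q,[.5297,-.051,.5985]))
p=np.array([.5297,-.051,.5985]);t=robot.observe()['tool_pos'][:2]-p[:2];c,s=np.cos(p[2]),np.sin(p[2]);print('tool in box',c*t[0]+s*t[1],-s*t[0]+c*t[1])
```

```text
[ 0.47890255 -0.08453861  0.1648213 ] [-3.14140898e+00  9.97983503e-05  5.90742636e-01]
([(np.float64(129.8), 160), (np.float64(129.9), 156), (np.float64(136.4), 102), (np.float64(135.1), 144)], np.float64(129.7))
([(np.float64(130.9), 80), (np.float64(130.7), 69), (np.float64(137.4), 46), (np.float64(136.3), 90)], np.float64(130.9))
tool in box -0.060481588107939264 0.000465189658437018
```

rim_tab and rim_2 are both flush, and the tool is over rim_3 at box coordinates (-60.5, 0.5) mm. Pressing rim_3.

play_rows(rows=[[0,0,0.8,0,0,0,0],[0,0,1.0,0,0,0,0],[0,0,1.2,0,0,0,0],[0,0,1.4,0,0,0,0],[0,0,1.6,0,0,0,0],[0,0,1.75,0,0,0,0],[0,0,1.85,0,0,0,0],[0,0,1.95,0,0,0,0],[0,0,2.0,0,0,0,0],[0,0,2.0,0,0,0,0]])

```text
time: 9.5
tool_pos: [0.4788, -0.0845, 0.147]
tool_rot: [3.14, -0.001, 0.591]
contact_force: [-8.6, 2.7, 24.0]
opening: 0.0003
grip_force: 11.6
```

play_rows(rows=[[0,0,-2,0,0,0,0],[0,0,-5,0,0,0,0],[1,-1,-6,0,0,-0.15,0],[2,-2,-6,0,0,-0.3,0],[3,-3,-6,0,0,-0.45,0],[4,-4,-6,0,0,-0.6,0],[5,-5,-6,0,0,-0.75,0],[6.1,-6.1,-6,0,0,-0.9,0],[6.1,-6.1,-6,0,0,-1.05,0],[6.1,-6.1,-6,0,0,-1.2,0],[6.1,-6.1,-6,0,0,-1.35,0],[6.1,-6.1,-6,0,0,-1.5,0],[6.1,-6.1,-6,0,0,-1.57,0],[6.1,-6.1,-4,0,0,-1.57,0],[6.1,-6.1,-2,0,0,-1.57,0],[6.1,-6.1,-2,0,0,-1.57,0],[6.1,-6.1,-2,0,0,-1.57,0]])

```text
time: 11.2
tool_pos: [0.4956, 0.0001, 0.1648]
tool_rot: [-3.141, -0.0, 2.161]
contact_force: [0.7, -1.0, 0.2]
opening: 0.0005
grip_force: 0.0
```

Run:
```python
from fit import *
a,_=grab('scene','pics/s4.png');b,_=grab('side','pics/d4.png')
for n,f in(('scene','pics/s4.npz'),('side','pics/d4.npz')):
    Q=get(n,f); print(rims(Q,[.5297,-.051,.5985]))
p=np.array([.5297,-.051,.5985]);o=robot.observe();t=o['tool_pos'][:2]-p[:2];c,s=np.cos(p[2]),np.sin(p[2]);print('tool in box',c*t[0]+s*t[1],-s*t[0]+c*t[1],o['tool_pos'])
```

```text
([(np.float64(129.6), 163), (np.float64(129.5), 157), (np.float64(130.0), 148), (np.float64(135.1), 86)], np.float64(129.8))
([(np.float64(130.7), 70), (None, 0), (np.float64(130.7), 69), (np.float64(136.2), 87)], np.float64(130.8))
tool in box 0.0010333632023426242 0.061107691281434263 [4.96125438e-01 6.82539897e-05 1.65518352e-01]
```

play_rows(rows=[[0,0,0.8,0,0,0,0],[0,0,1.0,0,0,0,0],[0,0,1.2,0,0,0,0],[0,0,1.4,0,0,0,0],[0,0,1.6,0,0,0,0],[0,0,1.75,0,0,0,0],[0,0,1.85,0,0,0,0],[0,0,1.95,0,0,0,0],[0,0,2.0,0,0,0,0],[0,0,2.0,0,0,0,0]])

```text
time: 12.3
tool_pos: [0.4955, 0.0002, 0.147]
tool_rot: [3.14, 0.001, 2.161]
contact_force: [-8.0, 0.4, 22.6]
opening: 0.0006
grip_force: 11.2
```

play_rows(rows=[[0,0,-2,0,0,0,0],[0,0,-5,0,0,0,0],[0,0,-8,0,0,0,0],[0,0,-10,0,0,0,0],[0,0,-10,0,0,0,0],[0,0,-10,0,0,0,0],[0,0,-10,0,0,0,0]])

```text
time: 13.0
tool_pos: [0.4948, 0.0002, 0.2432]
tool_rot: [-3.14, -0.002, 2.161]
contact_force: [-0.1, 0.2, -0.1]
opening: 0.0001
grip_force: 0.0
```

Run:
```python
from fit import *
a,_=grab('scene','pics/s5.png');b,_=grab('side','pics/d5.png')
for n,f in(('scene','pics/s5.npz'),('side','pics/d5.npz')):
    Q=get(n,f); print(rims(Q,[.5297,-.051,.5985]))
```

```text
([(np.float64(129.7), 161), (np.float64(129.6), 157), (np.float64(130.0), 145), (np.float64(129.8), 142)], np.float64(129.8))
([(np.float64(130.6), 83), (np.float64(131.1), 32), (np.float64(130.6), 85), (np.float64(131.1), 91)], np.float64(130.7))
```

View pics/s5.png

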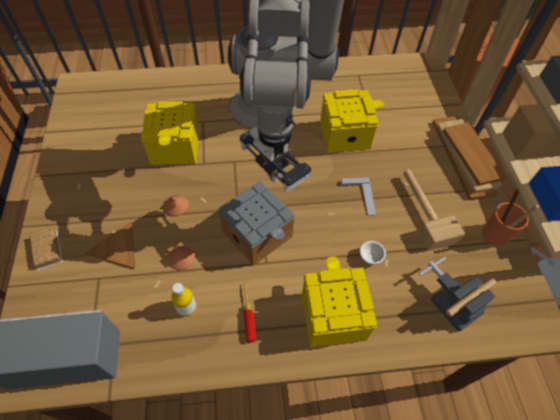

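All four sections are flush with the middle panel. The box at (257,218) and the other items stand where they were, and the arm is clear.

```bash
python3 -c "
from cell import robot
print(robot.hand_in())"
```

```text
the job is handed in; nothing more can be done
None
```

All four rim sections were pressed flush in order (tab, rim_2, rim_3, rim_4), with the nest box and everything else on the bench left in place, and the job was handed in at about 13 s; no verdict was returned.

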